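# Present the bearing ball over its ring

### The arm

A 6-joint arm with a two-finger parallel gripper is mounted at the origin on the work surface; the furniture and walls round the work are solid. World frame = base frame: x ahead of the robot, y to its left, z up, the work surface at z = 0. Lengths are in mm, angles in rad, forces in N, time in s.
With the tool pointing down it reaches from about 300 to 850 mm from the base axis. Payload 4.2 kg.
Tool frame: the origin (TCP) lies between the finger pads; the fingertips stand tip_reach ahead of it and the grasp point (between the pads) lies 5 mm behind it (tip_reach is the distance from the TCP to the fingertips, in mm); z points along the fingers, y is the line along which they close (so a half turn about z gives the same grasp; the last joint's range is limited). The gripper opens to 91 mm and grips with 3 to 60 N. Pads are 32 mm wide; open, the fingers measure 118 mm over their backs; the gripper's body (76 mm by 178 mm) begins 60 mm behind the grasp point.
Start: joints at [-1.224, 0.32, 1.565, -0, 1.257, -0.02], TCP at [206.216, -536.765, 227.976] pointing down, gripper open.
Joint ranges: [-3.11, 3.11], [-0.84, 2.01], [0.21, 2.61], [-1.34, 4.49], [0.05, 2.63], [-2.56, 2.56]. Speed limits (rad/s): [2.57, 2.57, 3.14, 3.14, 3.14, 3.14].

### API

Orientations are given as a unit quaternion [x, y, z, w].
In Python, from station import * gives the robot as it stands. The module is installed in compiled form; this text tells all that it offers.
- The arm moves only by the shell command python3 -m pendant 'ROWS'. ROWS is JSON, a list of rows, each an object of numbers: "wx", "wy", "wz": the turn, a rotation vector about the tool's x, y, z in rad; "x", "y", "z": the shift along the tool's x, y, z in cm; "jaw": the opening in per cent of the stroke, from 0 (shut) to 100 (fully open). In form: [{"wx": .., "wy": .., "wz": .., "x": .., "y": .., "z": .., "jaw": ..}, ...]. A call has exactly 5 rows; each row is the pose to reach, as a shift and turn from the pose commanded when the call began, along the tool's axes at that moment; what a row does not reach only later rows make up. A row lasts 1/10 s, in which the tool goes at most 50 mm and 8.59 degrees, less where a joint would pass 70% of its speed; a pose out of reach is approached as far as the arm can. A call with a gripper value outside its range is refused whole. The fingers move at their own pace and stop on an object; the grip force is fixed at half the most. Time passes only in rows, so rows that repeat a pose let the fingers close, or fill a call up. It gives the time, the measured TCP pose, the force, the opening and the grip force at its end, in the units of the state.
- sense(): the state, without advancing time (a new reading comes with each control period).
- read_camera(name): name is "side" or "top"; returns (picture, depth): 480x640x3 uint8, blue, green, red; 480x640 float32, mm along the optical axis (not along the pixel's ray), 0 where there is no reading.
- camera_model(name): a dict with "fx", "fy", "cx", "cy" (pixels), "world_to_cam" (4x4, takes a point from world to camera coordinates). Camera axes: x right, y up, looking along -z (the intrinsics and any distortion apply to the point x, -y, -z); pixel columns grow to the right and rows downward; lengths in mm; the calibration is good to about 2 mm. A picture is of the moment at which its call begins. camera_model takes no time and is no camera call.
- hand_in(): hands the job in; it is judged then, once.
Trained networks look in the newest picture that a camera, given by its name, has taken for a name from the list of things; names that differ only in an ending like _2 or _b are one class to them, and where a whole thing is asked for, a point or a joint stands for the part that bears it (a point fixed in the world has none). Each returns a list of dicts, best first, with "p" (0 to 1); they miss things now and then, are a little off and sometimes report something else, mostly with a low value. They report only what shows in the picture. A call takes as long as a camera call. They do not tell look-alikes from the thing itself.
- boxes_of(camera, target): "location" ([column, row] in pixels, amid what is visible of it).
- landmark_of(camera, target): "location" ([column, row] in pixels: a listed point, or the origin of a listed thing).
The state is a dict: "time": time; "joint_pos": joint angles; "joint_velocities": joint speeds; "effort": joint torques, N m; "tcp_pos": TCP position; "ee_rot": TCP orientation; "wrist_force": force on the tool from outside, world axes, zero at the start; "torque": the same for the moment, N m; "opening": finger opening in mm; "grip_force": force on a finger pad.
Only numpy, scipy, OpenCV 4.12 (cv2) and the standard library are available. Lean on these libraries where they do the work, as an engineer would, in place of code of your own. Each camera call takes 0.05 s, during which the arm holds its last target. There are 200 camera calls.

### The job

Swing the gate of the low dust hood wide open by its upright handle, and leave it open. Then take the ball tray by its upright tab, draw it out level from under the hood without losing the loose ball from its shallow pocket, and bring it over the plain bearing ring, without disturbing the ring, the pipe flange or the grinding disc. Finish while holding the tray there: still, level, the pocket over the middle of the ring, the tray's underside about 12 cm above the table top.

Things in the scene. Friction and masses are not known exactly. Their poses are not given: they have to be found in the camera images.
- dust_hood: Fixed dark steel hood on the right of the table, 156 x 124 x 50 mm. Origin on the table under the middle of the roofed bay; +x points into the hood, z up. Base plate 4 mm thick. Roof (underside at z 47, top 50 mm) over x -36 to +54 mm; side walls (inner faces y +-52 mm) 48 mm high there, 24 mm in front. The gate closes the mouth at x = -105 mm. Only gate handle and tray tab stand above 50 mm.
- gate (a joint): Hinge of the hood's gate, an upright panel 118 mm wide, top edge 40 mm above the table. 0 = shut, 1.57 = square to the mouth, stop at 1.9. Starts shut or ajar by up to 0.3. Seen from above it opens clockwise: the free end (hood -y) swings out to hood -x, then to +y. Light friction keeps it where it is left.
- gate_handle (a point): Grip point of the gate's handle, 80 mm above the table: a vertical round steel bar, 12 mm diameter, reaching from 9 to 105 mm above the table, free all round above 40 mm, 30 mm out from the gate panel and 105 mm along it from the hinge line. Can be pinched from above in any direction.
- gate_hinge (a point): Point on the gate's vertical hinge axis, 80 mm above the table, at hood x = -105 mm, y = +62 mm.
- tray: Loose bare aluminium ball tray, about 0.18 kg: plate 84 x 84 x 8 mm; origin at the middle of its underside, z up. Stands on the hood's base plate, plate under the roof, axes along the hood's within 0.06 rad. On its -x side an upright tab (26 mm along x, 10 mm thick along y), centred 61 mm from the origin, rises to 102 mm above the underside, in the open between roof and gate.
- tray_pocket (a point): Middle of the floor of the tray's round pocket, 44 mm diameter, 3 mm deep, 5 mm above the underside.
- tray_grip (a point): Point to grip, inside the tray's tab, 80 mm above the underside and 61 mm from the origin along the tray's -x; pinch the 10 mm thickness along the tray's y.
- ball_center (a point): Centre of the loose steel ball, 25 mm diameter, 64 g, that rolls free in the tray's pocket; in the pocket its centre is 12.5 mm above the pocket floor.
- bench_ring: Plain bright steel bearing ring lying flat on the table, 96 mm outside, about 68 mm open bore, 20 mm high; origin at the middle of its underside. In front of or left of the robot's centre line, one of three places that it shares with the flange and the disc.
- pipe_flange: Steel pipe flange lying flat, 90 mm across, 24 mm high with a hub and bolt holes; bystander, to be left alone. Origin at the middle of its underside.
- disc_worn: Worn grinding disc lying flat, 116 mm across, 7 mm high with a small centre hole; bystander, to be left alone. Origin at the middle of its underside.
- bench_vice: Fixed bench vice, about 0.2 m high, between the hood and the three round parts: an obstacle to carry round or over. Its near end comes within about 0.1 m of the opened gate's handle, so keep the gripper's narrow side towards it there.
Things that resemble listed ones, but are neither listed nor needed, are in the scene too. What is shaped like the tray but pink is not meant. What is shaped like the bench_ring but brown is not meant.

How it is judged:
By the outcome, as a careful person would: the job done as asked, in the order asked, and still so for the second after the job is handed in, while the arm keeps its last pose, push and grip.
It also fails if it takes over 61 s, if anything falls off the work surface, if the arm or the gripper's body presses on something with over 40 N, if the wrist force passes 120 N, or if a joint passes its speed limit or range.

## Working session

There is one attempt and no reset: what is moved stays moved. The work goes in short steps, Python scripts to look and compute and a shell command to move; the robot and the scene stay as the last step left them, time stands still between calls to the robot, and variables do not carry over. Pictures are saved under pics/ and viewed, at most 10 in all, crops included, and the job is handed in when it is done.

```bash
mkdir -p pics; cat > h.py <<'E'
from station import *
import numpy as np, cv2
from scipy.spatial.transform import Rotation as R
def ray(cam,px):
    m=camera_model(cam);K=np.array([[m['fx'],0,m['cx']],[0,m['fy'],m['cy']],[0,0,1]])
    d=m.get('dist',m.get('distortion'))
    p=cv2.undistortPoints(np.array([[px]],float),K,None if d is None else np.array(d,float))[0,0]
    W=np.linalg.inv(np.array(m['world_to_cam']));dc=np.array([p[0],-p[1],-1.])
    return W[:3,3],W[:3,:3]@dc
def onz(cam,px,z):
    o,d=ray(cam,px);return o+d*(z-o[2])/d[2]
def ond(cam,px,dep):
    o,d=ray(cam,px);return o+d*dep
def proj(cam,P):
    m=camera_model(cam);q=np.array(m['world_to_cam'])@np.append(P,1)
    return np.array([m['fx']*q[0]/-q[2]+m['cx'],m['fy']*-q[1]/-q[2]+m['cy']])
def st():
    s=sense();r=R.from_quat(s['ee_rot'])
    print(s['time'],np.round(s['tcp_pos'],1),'X',np.round(r.as_matrix()[:,0],3),'Y',np.round(r.as_matrix()[:,1],3),'Z',np.round(r.as_matrix()[:,2],3),'F',np.round(s['wrist_force'],1),s['opening'],s['grip_force'])
E
cat > a.py <<'E'
from h import *
np.set_printoptions(suppress=True)
st();print(sense().keys())
for c in['top','side']:
    im,d=read_camera(c);cv2.imwrite(f'pics/{c}0.png',im);np.save(f'{c}0.npy',d)
    m=camera_model(c);print(c,m.keys(),m['fx'],np.linalg.inv(np.array(m['world_to_cam']))[:3,3].round())
    for t,z in[('gate_handle',80),('gate_hinge',80),('tray_grip',84),('tray',4),('dust_hood',0),('ball_center',22),('tray_pocket',9),('bench_ring',0),('pipe_flange',0),('disc_worn',0),('bench_vice',100)]:
        for r in landmark_of(c,t)[:3]:
            u,v=r['location'];dd=d[int(min(max(v,0),479)),int(min(max(u,0),639))]
            print(t,round(r['p'],2),np.round([u,v]),onz(c,[u,v],z).round(1),'dep',ond(c,[u,v],dd).round(0))
E
python3 a.py
```

```text
0.0 [ 206.  -536.3  227.1] X [0.933 0.359 0.   ] Y [ 0.359 -0.933 -0.002] Z [-0.001  0.002 -1.   ] F [-0.2 -0.2 -0.5] 91.38764040324591 0.0
dict_keys(['time', 'joint_pos', 'joint_velocities', 'effort', 'tcp_pos', 'ee_rot', 'wrist_force', 'torque', 'grip_force', 'opening'])
top dict_keys(['fx', 'fy', 'cx', 'cy', 'world_to_cam']) 582.983285106626 [ 340.  -32. 1605.]
gate_handle 0.49 [440. 271.] [ 413.8 -353.1   80. ] dep [ 413. -348.  104.]
gate_hinge 0.7 [418. 234.] [ 509.9 -295.3   80. ] dep [ 514. -302.   43.]
tray_grip 0.89 [393. 305.] [ 321.7 -232.7   84. ] dep [ 322. -230.  105.]
tray_grip 0.73 [449. 235.] [ 508.1 -378.    84. ] dep [ 506. -373.  106.]
tray 0.65 [390. 330.] [ 253.8 -234.7    4. ] dep [ 254. -235.    1.]
tray 0.62 [455. 219.] [ 561.9 -412.8    4. ] dep [ 556. -402.   49.]
tray 0.6 [266. 206.] [589.  112.4   4. ] dep [589. 112.   3.]
dust_hood 0.68 [454. 217.] [ 566.9 -409.4    0. ] dep [ 560. -398.   50.]
tray_pocket 0.69 [454. 216.] [ 568.9 -408.9    9. ] dep [ 563. -399.   52.]
tray_pocket 0.56 [387. 327.] [ 262.5 -226.2    9. ] dep [ 262. -226.    7.]
bench_rin
[... 1109 characters left out ...]
415. 222.] [ 258.7 -218.2    9. ] dep [ 258. -222.    6.]
tray_pocket 0.59 [307. 179.] [ 562.8 -405.9    9. ] dep [ 562. -400.   12.]
tray_pocket 0.48 [328. 352.] [439.6 224.    9. ] dep [440. 224.   9.]
bench_ring 0.95 [258. 302.] [595.2 103.3   0. ] dep [595. 104.   1.]
bench_ring 0.76 [351. 248.] [ 414.7 -101.2    0. ] dep [415. -99.   2.]
bench_ring 0.33 [326. 352.] [443.2 216.8   0. ] dep [443. 218.   1.]
pipe_flange 0.6 [252. 399.] [556.6 329.2   0. ] dep [551. 345.  24.]
pipe_flange 0.6 [356. 171.] [ 423.6 -487.7    0. ] dep [ 420. -342.   78.]
pipe_flange 0.17 [305. 178.] [ 569.8 -425.     0. ] dep [ 567. -406.   11.]
disc_worn 0.7 [325. 352.] [444.4 218.4   0. ] dep [444. 222.   4.]
```

```bash
python3 - <<'E'
import cv2,numpy as np
t=cv2.imread('pics/top0.png');s=cv2.imread('pics/side0.png')
cv2.imwrite('pics/top0c.png',cv2.resize(t[150:390,150:490],None,fx=2.35,fy=2.35,interpolation=2))
cv2.imwrite('pics/side0c.png',cv2.resize(s[100:440,200:480],None,fx=1.75,fy=1.75,interpolation=2))
E
```

```text
(no output)
```

View pics/top0c.png

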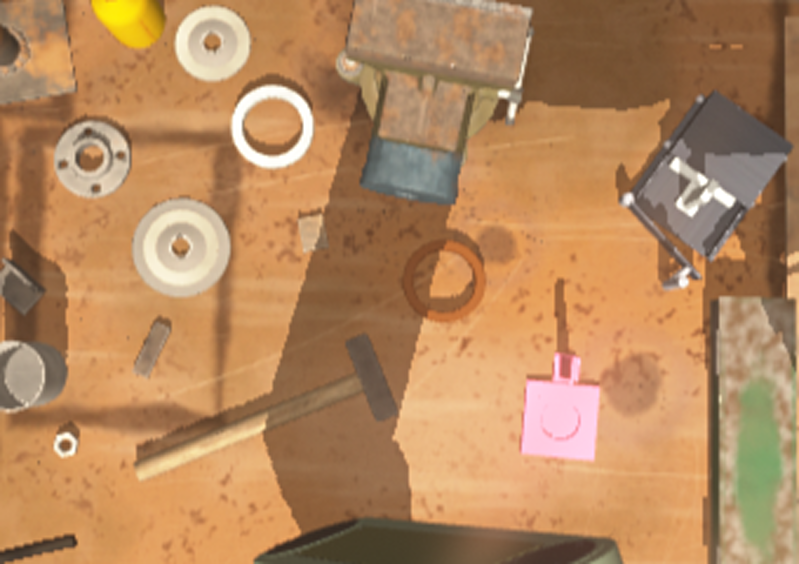

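View pics/side0c.png

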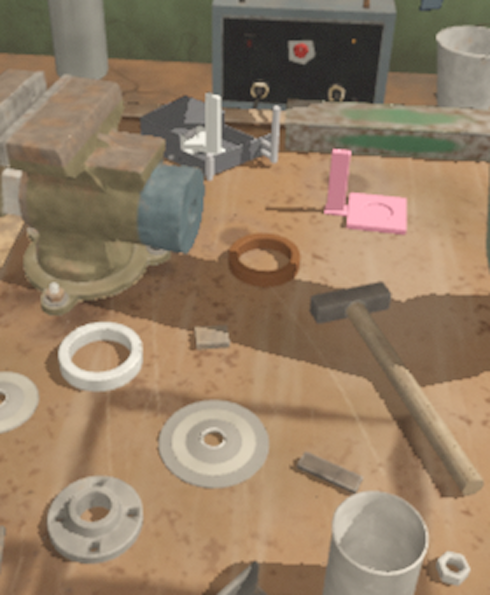

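Top view: the bright steel ring is at px (266,204), and the brown look-alike is at (336,268). The pink look-alike tray is at (388,327). The hood is at (450,222), with the real tray's tab at about (449,235), the gate handle at (440,269) and the hinge at (418,234). The vice is at about (335,180), the flange at (189,218) and the disc at (227,255). The bright ring and the aluminium tray under the hood fit the description, because the others are brown and pink. Next I measure them from the point clouds.

```bash
cat > b.py <<'E'
from h import *
np.set_printoptions(suppress=True)
def cloud(c,d):
    m=camera_model(c);v,u=np.nonzero(d);z=d[v,u]
    C=np.stack([(u-m['cx'])/m['fx']*z,-(v-m['cy'])/m['fy']*z,-z,np.ones(len(z))])
    return (np.linalg.inv(np.array(m['world_to_cam']))@C)[:3].T
if __name__=='__main__':
  for c in['top','side']:
    P=cloud(c,np.load(f'{c}0.npy'))
    def sel(x0,x1,y0,y1,z0,z1): return P[(P[:,0]>x0)&(P[:,0]<x1)&(P[:,1]>y0)&(P[:,1]<y1)&(P[:,2]>z0)&(P[:,2]<z1)]
    r=sel(480,680,-520,-320,44,58); print(c,'roof',len(r),r.mean(0) if len(r) else '',cv2.minAreaRect(r[:,:2].astype(np.float32)))
    for n,b in dict(handle=(370,450,-400,-310,55,125),tab=(470,550,-420,-330,62,125)).items():
        q=sel(*b);print(n,len(q),np.median(q,0).round(1),q.min(0).round(),q.max(0).round())
        for z in (60,75,90):
            w=q[abs(q[:,2]-z)<8];print('  ',z,len(w),w.mean(0).round(1) if len(w) else '')
        t=q[q[:,2]>98];print('  top',len(t),t.mean(0).round(1) if len(t) else '', cv2.minAreaRect(t[:,:2].astype(np.float32)) if len(t)>2 else '')
    g=sel(520,660,40,180,14,27);print('ring',len(g),g.mean(0).round(1),cv2.minEnclosingCircle(g[:,:2].astype(np.float32)))
    v=sel(440,900,-250,120,60,260);print('vice',v.min(0).round(),v.max(0).round())
    for z in(60,110,160): 
        w=v[v[:,2]>z]; print('  >',z,w.min(0).round(),w.max(0).round())
    w=sel(380,560,-380,-260,30,48);print('gate/low',len(w),w.mean(0).round(1),cv2.minAreaRect(w[:,:2].astype(np.float32)) if len(w)>3 else '')
    w=sel(100,700,-900,-100,120,600);print('tall near',len(w),w.min(0).round(),w.max(0).round())
E
python3 b.py
```

```text
top roof 1320 [ 571.79077463 -416.32235441   50.76105533] ((539.6705932617188, -394.20098876953125), (110.74649047851562, 171.59051513671875), 55.14694595336914)
handle 35 [ 417.  -346.6  101.3] [ 411. -356.   57.] [ 423. -343.  110.]
   60 5 [ 415.5 -344.7   62.2]
   75 5 [ 418.  -344.8   77.5]
   90 7 [ 416.7 -346.5   91.5]
  top 19 [ 417.  -348.8  104.8] ((417.142822265625, -349.5585021972656), (10.297408103942871, 10.129220008850098), 2.9004571437835693)
tab 71 [ 516.1 -374.9  103.4] [ 505. -388.   63.] [ 530. -368.  114.]
   60 6 [ 518.6 -373.3   65.2]
   75 12 [ 514.6 -372.8   75.3]
   90 13 [ 514.9 -373.4   90.6]
  top 42 [ 517.3 -377.9  105.8] ((517.4431762695312, -377.8955993652344), (9.805439949035645, 25.729963302612305), 57.62578201293945)
ring 394 [595.1 111.6  19.7] ((595.3170776367188, 108.4866714477539), 50.79740905761719)
vice [ 497. -199.   60.] [870.  20. 239.]
  > 60 [ 497. -199.   60.] [870.  20. 239.]
  > 110 [ 497. -182.  110.] [870.  20. 239.]
  > 160 [ 503. -182.  160.] [870.  20. 239.]
gate/low 150 [ 476.6 -341.2   38.6] ((485.7893371582031, -360.74829101562
[... 635 characters left out ...]
-361.  109.]
   60 15 [ 516.5 -371.1   64.8]
   75 46 [ 516.9 -371.3   75.2]
   90 47 [ 516.8 -370.6   90. ]
  top 42 [ 518.2 -372.7  104.2] ((519.028564453125, -374.05072021484375), (11.100860595703125, 26.720020294189453), 54.0960693359375)
ring 721 [593.5 119.9  20.1] ((594.7901000976562, 115.63771057128906), 49.1198844909668)
vice [ 498. -175.   60.] [871.  26. 233.]
  > 60 [ 498. -175.   60.] [871.  26. 233.]
  > 110 [ 498. -175.  110.] [871.  26. 233.]
  > 160 [ 503. -175.  160.] [869.  26. 233.]
gate/low 263 [ 477.4 -341.3   37.9] ((468.3433837890625, -340.9227600097656), (112.65656280517578, 90.18326568603516), 6.693955898284912)
tall near 4326 [ 142. -615.  183.] [ 698. -100.  538.]
```

```bash
python3 - <<'E'
import cv2
t=cv2.imread('pics/top0.png')
cv2.imwrite('pics/top_hood.png',cv2.resize(t[180:280,405:495],None,fx=6,fy=6,interpolation=2))
E
```

```text
(no output)
```

View pics/top_hood.png

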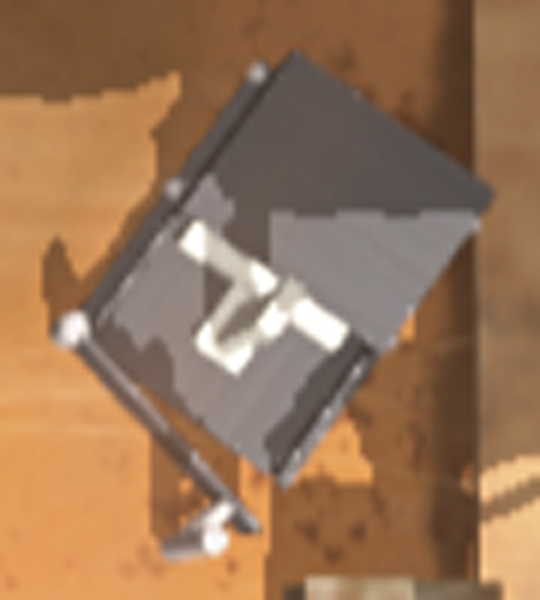

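The crop shows the hinge at crop (70,325), the handle at (215,535) and the tab at about (225,350), with the gate slightly ajar. The numbers agree: the handle-to-hinge distance is about 109 mm, and the tab is 106 mm high.

```bash
cat >> h.py <<'E'
def plan(p,yaw):
    """shift (cm, tool axes) and turn to bring TCP to p, pointing down, tool y at world angle yaw (deg, mod 180)"""
    s=sense();r=R.from_quat(s['ee_rot']);best=None
    for k in(0,180):
        a=np.radians(yaw+k);Y=np.array([np.cos(a),np.sin(a),0]);Z=np.array([0,0,-1.]);X=np.cross(Y,Z)
        w=(r.inv()*R.from_matrix(np.stack([X,Y,Z],1))).as_rotvec()
        if best is None or np.linalg.norm(w)<np.linalg.norm(best): best=w
    print('shift cm',np.round(r.inv().apply(np.array(p)-s['tcp_pos'])/10,2),'turn',best.round(3),'j6',round(s['joint_pos'][5],2))
E
python3 - <<'E'
from b import *
P=cloud('top',np.load('top0.npy'))
def sel(x0,x1,y0,y1,z0=-99,z1=999): return P[(P[:,0]>x0)&(P[:,0]<x1)&(P[:,1]>y0)&(P[:,1]<y1)&(P[:,2]>z0)&(P[:,2]<z1)]
for n,b in dict(beam=(150,420,-560,-385,15,150),vicelow=(440,540,-230,0,20,60),vicefront=(490,520,-230,0,60,300)).items():
    q=sel(*b);print(n,len(q),q.min(0).round(),q.max(0).round()); 
q=sel(440,900,-250,120,60,260)
for x in range(490,880,40):
    w=q[(q[:,0]>=x)&(q[:,0]<x+40)]
    if len(w):print(x,w[:,1:].min(0).round(),w[:,1:].max(0).round())
for n,px,z in[('backL',(454.2,189.2),50),('backR',(486.7,212.5),50),('hinge',(416.7,234.2),45),('frontR',(452,261),24)]: print(n,onz('top',px,z).round(1))
st();plan([417.5,-347,180],-50);plan([417.5,-347,78],-50)
E
```

```text
beam 3423 [ 150. -530.   15.] [ 414. -395.   66.]
vicelow 76 [ 441. -130.   20.] [463. -54.  34.]
vicefront 361 [ 497. -101.   60.] [520.  -0. 173.]
490 [-101.   60.] [  5. 173.]
530 [-107.  111.] [  2. 192.]
570 [-153.  110.] [ -7. 212.]
610 [-163.  112.] [ 20. 237.]
650 [-170.  217.] [ 20. 238.]
690 [-187.   62.] [ 13. 238.]
730 [-182.   85.] [  3. 239.]
770 [-170.  142.] [ -2. 237.]
810 [-199.   60.] [-38. 174.]
850 [-127.  112.] [-27. 178.]
backL [ 635.9 -398.9   50. ]
backR [ 574.1 -485.7   50. ]
hinge [ 512.7 -299.2   45. ]
frontR [ 443.7 -398.5   24. ]
1.2 [ 206.2 -536.8  228. ] X [ 0.933  0.359 -0.   ] Y [ 0.359 -0.933  0.   ] Z [ 0. -0. -1.] F [0.5 0.7 0.8] 91.4691439561541 0.0
shift cm [ 26.53 -10.14   4.8 ] turn [ 0.     0.    -0.331] j6 -0.02
shift cm [ 26.53 -10.14  15.  ] turn [ 0.     0.    -0.331] j6 -0.02
```

```bash
python3 -m pendant '[{"x":4.5,"y":-1.7,"wz":-0.1},{"x":9,"y":-3.4,"z":1,"wz":-0.2},{"x":13.5,"y":-5.1,"z":2,"wz":-0.3},{"x":18,"y":-6.8,"z":3,"wz":-0.4},{"x":22,"y":-8.4,"z":4,"wz":-0.5}]' && python3 - <<'E'
from h import *
st();plan([417.5,-347,140],-40)
E
```

```text
$[0]: bad value
```

```bash
python3 -m pendant '[{"wx":0,"wy":0,"wz":-0.1,"x":4.5,"y":-1.7,"z":0,"jaw":100},{"wx":0,"wy":0,"wz":-0.2,"x":9,"y":-3.4,"z":1,"jaw":100},{"wx":0,"wy":0,"wz":-0.3,"x":13.5,"y":-5.1,"z":2,"jaw":100},{"wx":0,"wy":0,"wz":-0.4,"x":18,"y":-6.8,"z":3,"jaw":100},{"wx":0,"wy":0,"wz":-0.5,"x":22,"y":-8.4,"z":4,"jaw":80}]' && python3 - <<'E'
from h import *
st();plan([417.5,-347,80],-40)
E
```

```text
time: 1.7
tcp_pos: [382.9, -377.9, 187.8]
ee_rot: [0.907, 0.422, 0.0, 0.0]
wrist_force: [0.2, -0.3, 0.1]
opening: 86.0
grip_force: 0.0
1.7 [ 382.9 -377.9  187.8] X [0.644 0.765 0.   ] Y [ 0.765 -0.644  0.001] Z [ 0.001 -0.    -1.   ] F [ 0.2 -0.3  0.1] 86.00683634629729 0.0
shift cm [ 4.59  0.65 10.78] turn [ 0.001 -0.    -0.002] j6 -0.1
```

```bash
python3 -m pendant '[{"wx":0,"wy":0,"wz":0,"x":2.5,"y":0.3,"z":1,"jaw":60},{"wx":0,"wy":0,"wz":0,"x":4.8,"y":0.65,"z":2,"jaw":60},{"wx":0,"wy":0,"wz":0,"x":4.8,"y":0.65,"z":5,"jaw":60},{"wx":0,"wy":0,"wz":0,"x":4.8,"y":0.65,"z":8,"jaw":60},{"wx":0,"wy":0,"wz":0,"x":4.8,"y":0.65,"z":10.5,"jaw":60}]' && python3 -m pendant '[{"wx":0,"wy":0,"wz":0,"x":0,"y":0,"z":0,"jaw":20},{"wx":0,"wy":0,"wz":0,"x":0,"y":0,"z":0,"jaw":5},{"wx":0,"wy":0,"wz":0,"x":0,"y":0,"z":0,"jaw":0},{"wx":0,"wy":0,"wz":0,"x":0,"y":0,"z":0,"jaw":0},{"wx":0,"wy":0,"wz":0,"x":0,"y":0,"z":0,"jaw":0}]'
```

```text
time: 2.2
tcp_pos: [417.5, -346.6, 81.7]
ee_rot: [0.907, 0.42, -0.0, -0.0]
wrist_force: [0.4, 0.1, -0.7]
opening: 54.7
grip_force: 0.0
time: 2.7
tcp_pos: [417.9, -347.6, 84.1]
ee_rot: [0.908, 0.42, 0.0, 0.001]
wrist_force: [-0.6, -1.0, -0.5]
opening: 17.7
grip_force: 0.0
```

```bash
python3 -m pendant '[{"wx":0,"wy":0,"wz":0,"x":0,"y":0,"z":0,"jaw":0},{"wx":0,"wy":0,"wz":0,"x":0,"y":0,"z":0,"jaw":0},{"wx":0,"wy":0,"wz":0,"x":0,"y":0,"z":0,"jaw":0},{"wx":0,"wy":0,"wz":0,"x":0,"y":0,"z":0,"jaw":0},{"wx":0,"wy":0,"wz":0,"x":0,"y":0,"z":0,"jaw":0}]'; python3 - <<'E'
from h import *
st();H=np.array([514.5,-300]);p=np.array(sense()['tcp_pos'][:2]);M=R.from_quat(sense()['ee_rot']).as_matrix()[:2,:2]
d=p-H;print(np.hypot(*d))
for i in range(1,16):
    a=-1.45*i/15;c,s=np.cos(a),np.sin(a);q=H+[c*d[0]-s*d[1],s*d[0]+c*d[1]]
    print(i,np.round(M.T@(q-p)/10,2),q.round())
E
```

```text
time: 3.2
tcp_pos: [417.7, -347.5, 83.7]
ee_rot: [0.908, 0.42, 0.0, 0.001]
wrist_force: [-1.2, -0.3, 4.9]
opening: 11.0
grip_force: 30.0
3.2 [ 417.7 -347.5   83.7] X [ 0.647  0.762 -0.   ] Y [ 0.762 -0.647  0.001] Z [ 0.001 -0.001 -1.   ] F [-1.2 -0.3  4.9] 11.012759990830626 30.00204026699066
107.80960919449166
1 [ 0.46 -0.93] [ 414. -338.]
2 [ 1.01 -1.82] [ 410. -328.]
3 [ 1.64 -2.65] [ 408. -318.]
4 [ 2.35 -3.41] [ 407. -307.]
5 [ 3.13 -4.1 ] [ 407. -297.]
6 [ 3.98 -4.71] [ 408. -287.]
7 [ 4.87 -5.24] [ 409. -276.]
8 [ 5.82 -5.68] [ 412. -266.]
9 [ 6.8  -6.02] [ 416. -257.]
10 [ 7.81 -6.27] [ 420. -247.]
11 [ 8.84 -6.42] [ 426. -238.]
12 [ 9.88 -6.47] [ 432. -230.]
13 [10.93 -6.42] [ 439. -223.]
14 [11.96 -6.27] [ 447. -216.]
15 [12.97 -6.02] [ 456. -210.]
```

Gripped on the 11 mm bar. Next I swing the gate along the arc.

```bash
python3 -m pendant '[{"wx":0,"wy":0,"wz":0,"x":0.46,"y":-0.93,"z":0,"jaw":0},{"wx":0,"wy":0,"wz":0,"x":1.01,"y":-1.82,"z":0,"jaw":0},{"wx":0,"wy":0,"wz":0,"x":1.64,"y":-2.65,"z":0,"jaw":0},{"wx":0,"wy":0,"wz":0,"x":2.35,"y":-3.41,"z":0,"jaw":0},{"wx":0,"wy":0,"wz":0,"x":3.13,"y":-4.1,"z":0,"jaw":0}]'
```

```text
time: 3.7
tcp_pos: [406.8, -296.6, 83.6]
ee_rot: [0.908, 0.42, 0.0, 0.001]
wrist_force: [0.6, -2.7, 4.8]
opening: 11.2
grip_force: 30.0
```

Forces are low, so I continue.

```bash
python3 -m pendant '[{"wx":0,"wy":0,"wz":0,"x":0.85,"y":-0.61,"z":0,"jaw":0},{"wx":0,"wy":0,"wz":0,"x":1.74,"y":-1.14,"z":0,"jaw":0},{"wx":0,"wy":0,"wz":0,"x":2.69,"y":-1.58,"z":0,"jaw":0},{"wx":0,"wy":0,"wz":0,"x":3.67,"y":-1.92,"z":0,"jaw":0},{"wx":0,"wy":0,"wz":0,"x":4.68,"y":-2.17,"z":0,"jaw":0}]'; python3 -m pendant '[{"wx":0,"wy":0,"wz":0,"x":1.03,"y":-0.15,"z":0,"jaw":0},{"wx":0,"wy":0,"wz":0,"x":2.07,"y":-0.20,"z":0,"jaw":0},{"wx":0,"wy":0,"wz":0,"x":3.12,"y":-0.15,"z":0,"jaw":0},{"wx":0,"wy":0,"wz":0,"x":4.15,"y":0,"z":0,"jaw":0},{"wx":0,"wy":0,"wz":0,"x":5.16,"y":0.25,"z":0,"jaw":0}]'; python3 -m pendant '[{"wx":0,"wy":0,"wz":0,"x":0,"y":0,"z":0,"jaw":0},{"wx":0,"wy":0,"wz":0,"x":0,"y":0,"z":0,"jaw":0},{"wx":0,"wy":0,"wz":0,"x":0,"y":0,"z":0,"jaw":20},{"wx":0,"wy":0,"wz":0,"x":0,"y":0,"z":0,"jaw":30},{"wx":0,"wy":0,"wz":0,"x":0,"y":0,"z":0,"jaw":30}]'
```

```text
time: 4.2
tcp_pos: [419.4, -246.0, 83.4]
ee_rot: [0.908, 0.42, -0.001, -0.0]
wrist_force: [-2.1, -0.8, 8.9]
opening: 11.0
grip_force: 30.0
time: 4.7
tcp_pos: [452.0, -205.9, 83.3]
ee_rot: [0.908, 0.419, -0.002, -0.004]
wrist_force: [-8.1, 7.2, 16.6]
opening: 11.3
grip_force: 30.0
time: 5.2
tcp_pos: [455.3, -208.9, 82.5]
ee_rot: [0.907, 0.42, -0.0, -0.0]
wrist_force: [-0.2, -0.0, 0.4]
opening: 27.2
grip_force: 0.0
```

```bash
python3 -m pendant '[{"wx":0,"wy":0,"wz":0,"x":0,"y":0,"z":-2,"jaw":40},{"wx":0,"wy":0,"wz":0,"x":0,"y":0,"z":-5,"jaw":40},{"wx":0,"wy":0,"wz":0,"x":0,"y":0,"z":-8,"jaw":60},{"wx":0,"wy":0,"wz":0,"x":-3,"y":2,"z":-10,"jaw":80},{"wx":0,"wy":0,"wz":0,"x":-7,"y":3,"z":-11,"jaw":80}]'; python3 - <<'E'
from b import *
st()
for c in['top','side']:
    im,d=read_camera(c);cv2.imwrite(f'pics/{c}1.png',im);P=cloud(c,d)
    def sel(x0,x1,y0,y1,z0,z1): return P[(P[:,0]>x0)&(P[:,0]<x1)&(P[:,1]>y0)&(P[:,1]<y1)&(P[:,2]>z0)&(P[:,2]<z1)]
    q=sel(480,550,-420,-340,62,115);t=q[q[:,2]>96]
    print(c,len(q),len(t),cv2.minAreaRect(t[:,:2].astype(np.float32)) if len(t)>2 else '',q.mean(0) if len(q) else '')
    q=sel(420,480,-240,-180,60,112);print('handle',len(q),q.mean(0).round(1) if len(q) else '')
plan([516.5,-376,150],55.5);plan([516.5,-376,150],56.5)
a=cv2.imread('pics/top1.png')[150:310,330:490];b=cv2.imread('pics/side1.png')[110:270,250:450]
cv2.imwrite('pics/c1.png',np.hstack([cv2.resize(a,(400,400)),cv2.resize(b,(400,400))]))
E
```

```text
time: 5.7
tcp_pos: [435.1, -283.1, 195.0]
ee_rot: [0.907, 0.421, 0.001, 0.002]
wrist_force: [0.4, 0.9, -0.2]
opening: 57.6
grip_force: 0.0
5.7 [ 435.1 -283.1  195. ] X [0.645 0.764 0.001] Y [ 0.764 -0.645  0.005] Z [ 0.004 -0.003 -1.   ] F [ 0.4  0.9 -0.2] 57.60824906600221 0.0
top 0 0  
handle 26 [ 446.7 -212.8   96.6]
side 148 49 ((519.3341674804688, -375.0776062011719), (15.22884750366211, 28.528377532958984), 58.48323440551758) [ 517.2991393  -371.65769861   86.97033837]
handle 85 [ 447.4 -208.2   86.5]
shift cm [-1.39 12.21  4.49] turn [ 0.004 -0.002  1.465] j6 0.1
shift cm [-1.39 12.21  4.49] turn [ 0.004 -0.002  1.448] j6 0.1
```

View pics/c1.png

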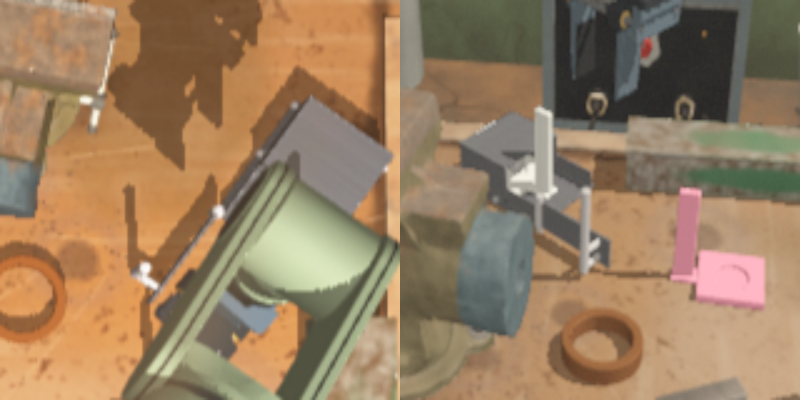

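The gate measures 1.6 rad from its handle at (447,-211): in the picture the handle is at crop (145,270) and the panel runs in line with the hood wall. Next I move over the tab.

```bash
python3 -m pendant '[{"wx":0,"wy":0,"wz":0.14,"x":-0.2,"y":2,"z":0,"jaw":100},{"wx":0,"wy":0,"wz":0.28,"x":-0.4,"y":4,"z":0,"jaw":100},{"wx":0,"wy":0,"wz":0.42,"x":-0.7,"y":6,"z":0,"jaw":100},{"wx":0,"wy":0,"wz":0.56,"x":-1,"y":8,"z":0.3,"jaw":100},{"wx":0,"wy":0,"wz":0.70,"x":-1.2,"y":10,"z":0.6,"jaw":100}]' >/dev/null; python3 - <<'E'
from h import *
st();plan([516.5,-376,160],56)
E
```

```text
6.3 [ 502.1 -355.7  185.9] X [ 0.987  0.16  -0.001] Y [ 0.16  -0.987 -0.001] Z [-0.001  0.001 -1.   ] F [-0.6 -0.7 -0.3] 91.42681059317894 0.0
shift cm [1.1  2.24 2.59] turn [-0.001  0.001  0.754] j6 0.77
```

```bash
python3 -m pendant '[{"wx":0,"wy":0,"wz":0.15,"x":0.3,"y":0.5,"z":0,"jaw":100},{"wx":0,"wy":0,"wz":0.30,"x":0.6,"y":1,"z":0,"jaw":100},{"wx":0,"wy":0,"wz":0.45,"x":1,"y":1.6,"z":0.6,"jaw":100},{"wx":0,"wy":0,"wz":0.60,"x":1.1,"y":2.2,"z":1,"jaw":100},{"wx":0,"wy":0,"wz":0.74,"x":1.1,"y":2.2,"z":2,"jaw":100}]' >/dev/null; python3 - <<'E'
from b import *
c='side';im,d=read_camera(c);P=cloud(c,d)
q=P[(abs(P[:,0]-517)<25)&(abs(P[:,1]+375)<25)&(P[:,2]>60)&(P[:,2]<112)];print(len(q),q.mean(0))
st();plan([516.5,-376,79],56)
E
```

```text
156 [ 517.33816366 -371.50813587   85.69108119]
6.85 [ 515.6 -374.7  163.9] X [ 0.835 -0.55  -0.004] Y [-0.55  -0.835 -0.001] Z [-0.003  0.003 -1.   ] F [-1.   0.6 -1.3] 91.12859720053629 0.0
shift cm [0.18 0.06 8.49] turn [-0.001  0.004  0.011] j6 1.51
```

```bash
python3 -m pendant '[{"wx":0,"wy":0,"wz":0.01,"x":0.1,"y":0,"z":2,"jaw":100},{"wx":0,"wy":0,"wz":0.01,"x":0.1,"y":0,"z":4.5,"jaw":100},{"wx":0,"wy":0,"wz":0.01,"x":0.1,"y":0,"z":7,"jaw":100},{"wx":0,"wy":0,"wz":0.01,"x":0.1,"y":0,"z":8.5,"jaw":100},{"wx":0,"wy":0,"wz":0.01,"x":0.1,"y":0,"z":8.5,"jaw":60}]'; python3 -m pendant '[{"wx":0,"wy":0,"wz":0,"x":0,"y":0,"z":0,"jaw":25},{"wx":0,"wy":0,"wz":0,"x":0,"y":0,"z":0,"jaw":18},{"wx":0,"wy":0,"wz":0,"x":0,"y":0,"z":0,"jaw":14},{"wx":0,"wy":0,"wz":0,"x":0,"y":0,"z":0,"jaw":10},{"wx":0,"wy":0,"wz":0,"x":0,"y":0,"z":0,"jaw":8}]';python3 -m pendant '[{"wx":0,"wy":0,"wz":0,"x":0,"y":0,"z":0,"jaw":6},{"wx":0,"wy":0,"wz":0,"x":0,"y":0,"z":0,"jaw":4},{"wx":0,"wy":0,"wz":0,"x":0,"y":0,"z":0,"jaw":0},{"wx":0,"wy":0,"wz":0,"x":0,"y":0,"z":0,"jaw":0},{"wx":0,"wy":0,"wz":0,"x":0,"y":0,"z":0,"jaw":0}]'
```

```text
time: 7.35
tcp_pos: [515.4, -374.4, 78.8]
ee_rot: [0.958, -0.286, -0.003, -0.001]
wrist_force: [-0.1, -0.0, 0.4]
opening: 86.1
grip_force: 0.0
time: 7.85
tcp_pos: [517.1, -376.5, 82.5]
ee_rot: [0.958, -0.287, 0.0, 0.0]
wrist_force: [-0.6, 0.3, 0.0]
opening: 46.1
grip_force: 0.0
time: 8.35
tcp_pos: [516.9, -376.3, 81.9]
ee_rot: [0.958, -0.288, -0.0, 0.0]
wrist_force: [-0.5, -1.0, -0.1]
opening: 9.8
grip_force: 30.0
```

```bash
python3 -m pendant '[{"wx":0,"wy":0,"wz":0,"x":0,"y":0,"z":-0.05,"jaw":0},{"wx":0,"wy":0,"wz":0,"x":0,"y":0,"z":-0.15,"jaw":0},{"wx":0,"wy":0,"wz":0,"x":0,"y":0,"z":-0.25,"jaw":0},{"wx":0,"wy":0,"wz":0,"x":0,"y":0,"z":-0.3,"jaw":0},{"wx":0,"wy":0,"wz":0,"x":0,"y":0,"z":-0.3,"jaw":0}]';python3 -m pendant '[{"wx":0,"wy":0,"wz":0,"x":-0.1,"y":0,"z":0,"jaw":0},{"wx":0,"wy":0,"wz":0,"x":-0.3,"y":0,"z":0,"jaw":0},{"wx":0,"wy":0,"wz":0,"x":-0.7,"y":0,"z":0,"jaw":0},{"wx":0,"wy":0,"wz":0,"x":-1.2,"y":0,"z":0,"jaw":0},{"wx":0,"wy":0,"wz":0,"x":-1.8,"y":0,"z":0,"jaw":0}]'; python3 - <<'E'
from h import *
st();print(sense()['torque'])
E
```

```text
time: 8.85
tcp_pos: [516.8, -376.3, 84.9]
ee_rot: [0.958, -0.288, -0.0, -0.0]
wrist_force: [-0.8, -0.1, -3.4]
opening: 10.0
grip_force: 30.0
time: 9.35
tcp_pos: [501.4, -366.1, 85.0]
ee_rot: [0.958, -0.287, -0.0, 0.0]
wrist_force: [-0.1, -0.6, -2.9]
opening: 10.0
grip_force: 30.0
9.35 [ 501.4 -366.1   85. ] X [ 0.835 -0.551 -0.   ] Y [-0.551 -0.835  0.   ] Z [-0. -0. -1.] F [-0.1 -0.6 -2.9] 10.02450644844171 29.999541342258453
[ 0.1116608   0.08641048 -0.03982351]
```

```bash
python3 -m pendant '[{"wx":0,"wy":0,"wz":0,"x":-0.7,"y":0,"z":0,"jaw":0},{"wx":0,"wy":0,"wz":0,"x":-1.5,"y":0,"z":0,"jaw":0},{"wx":0,"wy":0,"wz":0,"x":-2.4,"y":0,"z":0,"jaw":0},{"wx":0,"wy":0,"wz":0,"x":-3.3,"y":0,"z":0,"jaw":0},{"wx":0,"wy":0,"wz":0,"x":-4.2,"y":0,"z":0,"jaw":0}]';python3 -m pendant '[{"wx":0,"wy":0,"wz":0,"x":-0.9,"y":0,"z":0,"jaw":0},{"wx":0,"wy":0,"wz":0,"x":-1.8,"y":0,"z":0,"jaw":0},{"wx":0,"wy":0,"wz":0,"x":-2.7,"y":0,"z":0,"jaw":0},{"wx":0,"wy":0,"wz":0,"x":-3.6,"y":0,"z":0,"jaw":0},{"wx":0,"wy":0,"wz":0,"x":-4.5,"y":0,"z":0,"jaw":0}]';python3 -m pendant '[{"wx":0,"wy":0,"wz":0,"x":-0.9,"y":0,"z":0,"jaw":0},{"wx":0,"wy":0,"wz":0,"x":-1.8,"y":0,"z":0,"jaw":0},{"wx":0,"wy":0,"wz":0,"x":-2.7,"y":0,"z":0,"jaw":0},{"wx":0,"wy":0,"wz":0,"x":-3.6,"y":0,"z":0,"jaw":0},{"wx":0,"wy":0,"wz":0,"x":-4.5,"y":0,"z":0,"jaw":0}]';python3 -m pendant '[{"wx":0,"wy":0,"wz":0,"x":-0.7,"y":0,"z":0,"jaw":0},{"wx":0,"wy":0,"wz":0,"x":-1.2,"y":0,"z":0,"jaw":0},{"wx":0,"wy":0,"wz":0,"x":-1.6,"y":0,"z":0,"jaw":0},{"wx":0,"wy":0,"wz":0,"x":-1.8,"y":0,"z":0,"jaw":0},{"wx":0,"wy":0,"wz":0,"x":-1.8,"y":0,"z":0,"jaw":0}]'; python3 - <<'E'
from b import *
st();print(sense()['torque'])
im,d=read_camera('side');cv2.imwrite('pics/side2.png',im);np.save('side2.npy',d)
print(proj('side',[450,-330,10]))
for t in('ball_center','tray_pocket'):
  for r in landmark_of('side',t)[:3]: print(t,r,onz('side',r['location'],24).round())
cv2.imwrite('pics/c2.png',cv2.resize(im[110:270,270:470],None,fx=3.5,fy=3.5,interpolation=2))
E
```

```text
time: 9.85
tcp_pos: [466.0, -342.7, 85.0]
ee_rot: [0.958, -0.287, -0.0, 0.0]
wrist_force: [0.4, 0.7, -2.6]
opening: 9.8
grip_force: 30.0
time: 10.35
tcp_pos: [428.6, -318.1, 85.0]
ee_rot: [0.958, -0.288, 0.0, 0.0]
wrist_force: [-0.5, -0.3, -3.9]
opening: 9.9
grip_force: 30.0
time: 10.85
tcp_pos: [391.1, -293.3, 85.0]
ee_rot: [0.958, -0.287, 0.0, 0.0]
wrist_force: [-0.5, 0.7, -3.1]
opening: 9.8
grip_force: 30.0
time: 11.35
tcp_pos: [376.6, -283.8, 85.0]
ee_rot: [0.958, -0.288, 0.0, 0.0]
wrist_force: [-0.4, -0.9, -2.3]
opening: 9.3
grip_force: 30.0
11.35 [ 376.6 -283.8   85. ] X [ 0.835 -0.551  0.   ] Y [-0.551 -0.835  0.   ] Z [ 0. -0. -1.] F [-0.4 -0.9 -2.3] 9.253158440033788 29.999510049819946
[0.17855076 0.14908678 0.0047882 ]
[343.48665158 194.3321662 ]
ball_center {'location': [354.7, 195.3], 'p': 0.37} [ 418. -305.   24.]
tray_pocket {'location': [351.1, 194.0], 'p': 0.88} [ 428. -311.   24.]
tray_pocket {'location': [412.2, 222.7], 'p': 0.65} [ 269. -190.   24.]
```

View pics/c2.png

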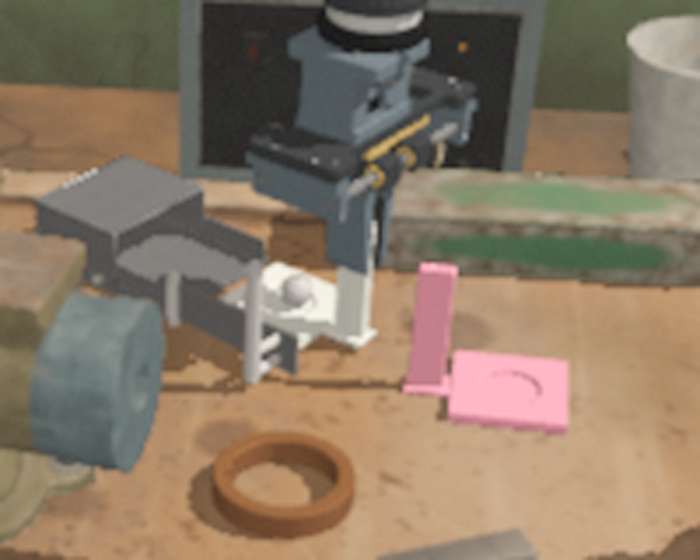

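The ball sits in the pocket at crop (296,290), and the tray is clear of the mouth. Next I lift it and retract towards the base.

```bash
python3 -m pendant '[{"wx":0,"wy":0,"wz":0,"x":0,"y":0,"z":-0.3,"jaw":0},{"wx":0,"wy":0,"wz":0,"x":0,"y":0,"z":-0.9,"jaw":0},{"wx":0,"wy":0,"wz":0,"x":-0.1,"y":0,"z":-1.7,"jaw":0},{"wx":0,"wy":0,"wz":0,"x":-0.3,"y":0,"z":-2.6,"jaw":0},{"wx":0,"wy":0,"wz":0,"x":-0.7,"y":0,"z":-3.5,"jaw":0}]' >/dev/null;python3 -m pendant '[{"wx":0,"wy":0,"wz":0,"x":-0.6,"y":0,"z":-0.9,"jaw":0},{"wx":0,"wy":0,"wz":0,"x":-1.3,"y":0,"z":-1.8,"jaw":0},{"wx":0,"wy":0,"wz":0,"x":-2.1,"y":0,"z":-2.7,"jaw":0},{"wx":0,"wy":0,"wz":0,"x":-2.9,"y":0,"z":-3.6,"jaw":0},{"wx":0,"wy":0,"wz":0,"x":-3.7,"y":0,"z":-4.5,"jaw":0}]' >/dev/null;python3 -m pendant '[{"wx":0,"wy":0,"wz":0,"x":-0.8,"y":0,"z":-0.9,"jaw":0},{"wx":0,"wy":0,"wz":0,"x":-1.6,"y":0,"z":-1.8,"jaw":0},{"wx":0,"wy":0,"wz":0,"x":-2.4,"y":0,"z":-2.6,"jaw":0},{"wx":0,"wy":0,"wz":0,"x":-3.2,"y":0,"z":-3.1,"jaw":0},{"wx":0,"wy":0,"wz":0,"x":-4.0,"y":0,"z":-3.3,"jaw":0}]'>/dev/null;python3 -m pendant '[{"wx":0,"wy":0,"wz":0,"x":-0.7,"y":0,"z":0,"jaw":0},{"wx":0,"wy":0,"wz":0,"x":-1.2,"y":0,"z":0,"jaw":0},{"wx":0,"wy":0,"wz":0,"x":-1.6,"y":0,"z":0,"jaw":0},{"wx":0,"wy":0,"wz":0,"x":-1.9,"y":0,"z":0,"jaw":0},{"wx":0,"wy":0,"wz":0,"x":-2,"y":0,"z":0,"jaw":0}]'; python3 - <<'E'
from h import *
st();s=sense();print(np.array(s['joint_pos']).round(2));M=R.from_quat(s['ee_rot']).as_matrix()[:2,:2];p=np.array(s['tcp_pos'][:2]);print(np.hypot(*p))
for k in range(1,6):
    a=.025*k;c,n=np.cos(a),np.sin(a);print(k,np.round(M.T@(np.array([[c,-n],[n,c]])@p-p)/10,2))
E
```

```text
time: 13.5
tcp_pos: [289.6, -226.3, 197.8]
ee_rot: [0.958, -0.287, -0.0, -0.0]
wrist_force: [0.1, -0.7, -3.1]
opening: 10.3
grip_force: 30.0
13.5 [ 289.6 -226.3  197.8] X [ 0.835 -0.551 -0.   ] Y [-0.551 -0.835 -0.   ] Z [-0.  0. -1.] F [ 0.1 -0.7 -3.1] 10.341615610739456 29.99956101179123
[-0.69  0.01  2.03 -0.    1.1   1.46]
367.547799868248
1 [ 0.06 -0.92]
2 [ 0.1  -1.83]
3 [ 0.12 -2.75]
4 [ 0.11 -3.67]
5 [ 0.08 -4.59]
```

```bash
python3 -m pendant '[{"wx":0,"wy":0,"wz":-0.005,"x":0.01,"y":-0.18,"z":0,"jaw":0},{"wx":0,"wy":0,"wz":-0.015,"x":0.04,"y":-0.55,"z":0,"jaw":0},{"wx":0,"wy":0,"wz":-0.03,"x":0.07,"y":-1.1,"z":0,"jaw":0},{"wx":0,"wy":0,"wz":-0.05,"x":0.1,"y":-1.83,"z":0,"jaw":0},{"wx":0,"wy":0,"wz":-0.075,"x":0.12,"y":-2.75,"z":0,"jaw":0}]';python3 -m pendant '[{"wx":0,"wy":0,"wz":-0.025,"x":0.06,"y":-0.92,"z":0,"jaw":0},{"wx":0,"wy":0,"wz":-0.05,"x":0.1,"y":-1.83,"z":0,"jaw":0},{"wx":0,"wy":0,"wz":-0.075,"x":0.12,"y":-2.75,"z":0,"jaw":0},{"wx":0,"wy":0,"wz":-0.1,"x":0.11,"y":-3.67,"z":0,"jaw":0},{"wx":0,"wy":0,"wz":-0.125,"x":0.08,"y":-4.59,"z":0,"jaw":0}]';python3 -m pendant '[{"wx":0,"wy":0,"wz":-0.025,"x":0.06,"y":-0.92,"z":0,"jaw":0},{"wx":0,"wy":0,"wz":-0.05,"x":0.1,"y":-1.83,"z":0,"jaw":0},{"wx":0,"wy":0,"wz":-0.075,"x":0.12,"y":-2.75,"z":0,"jaw":0},{"wx":0,"wy":0,"wz":-0.1,"x":0.11,"y":-3.67,"z":0,"jaw":0},{"wx":0,"wy":0,"wz":-0.125,"x":0.08,"y":-4.59,"z":0,"jaw":0}]'
```

```text
time: 14.0
tcp_pos: [306.5, -203.7, 197.9]
ee_rot: [0.968, -0.251, 0.0, -0.0]
wrist_force: [0.3, 0.2, -3.0]
opening: 10.0
grip_force: 30.0
time: 14.5
tcp_pos: [329.4, -163.7, 198.0]
ee_rot: [0.982, -0.189, 0.0, 0.0]
wrist_force: [-0.2, 0.9, -3.0]
opening: 9.8
grip_force: 30.0
time: 15.0
tcp_pos: [347.2, -121.5, 197.9]
ee_rot: [0.992, -0.128, -0.0, 0.0]
wrist_force: [-0.0, 0.8, -3.5]
opening: 10.0
grip_force: 30.0
```

```bash
python3 -m pendant '[{"wx":0,"wy":0,"wz":-0.025,"x":0.06,"y":-0.92,"z":0,"jaw":0},{"wx":0,"wy":0,"wz":-0.05,"x":0.1,"y":-1.83,"z":0,"jaw":0},{"wx":0,"wy":0,"wz":-0.075,"x":0.12,"y":-2.75,"z":0,"jaw":0},{"wx":0,"wy":0,"wz":-0.1,"x":0.11,"y":-3.67,"z":0,"jaw":0},{"wx":0,"wy":0,"wz":-0.125,"x":0.08,"y":-4.59,"z":0,"jaw":0}]';python3 -m pendant '[{"wx":0,"wy":0,"wz":-0.025,"x":0.06,"y":-0.92,"z":0,"jaw":0},{"wx":0,"wy":0,"wz":-0.05,"x":0.1,"y":-1.83,"z":0,"jaw":0},{"wx":0,"wy":0,"wz":-0.075,"x":0.12,"y":-2.75,"z":0,"jaw":0},{"wx":0,"wy":0,"wz":-0.1,"x":0.11,"y":-3.67,"z":0,"jaw":0},{"wx":0,"wy":0,"wz":-0.125,"x":0.08,"y":-4.59,"z":0,"jaw":0}]';python3 -m pendant '[{"wx":0,"wy":0,"wz":-0.025,"x":0.06,"y":-0.92,"z":0,"jaw":0},{"wx":0,"wy":0,"wz":-0.05,"x":0.1,"y":-1.83,"z":0,"jaw":0},{"wx":0,"wy":0,"wz":-0.075,"x":0.12,"y":-2.75,"z":0,"jaw":0},{"wx":0,"wy":0,"wz":-0.1,"x":0.11,"y":-3.67,"z":0,"jaw":0},{"wx":0,"wy":0,"wz":-0.125,"x":0.08,"y":-4.59,"z":0,"jaw":0}]';python3 -m pendant '[{"wx":0,"wy":0,"wz":-0.024,"x":0.06,"y":-0.88,"z":0,"jaw":0},{"wx":0,"wy":0,"wz":-0.045,"x":0.1,"y":-1.65,"z":0,"jaw":0},{"wx":0,"wy":0,"wz":-0.062,"x":0.11,"y":-2.28,"z":0,"jaw":0},{"wx":0,"wy":0,"wz":-0.074,"x":0.12,"y":-2.72,"z":0,"jaw":0},{"wx":0,"wy":0,"wz":-0.08,"x":0.12,"y":-2.94,"z":0,"jaw":0}]'; python3 - <<'E'
from b import *
for c in('top','side'):
    im,d=read_camera(c);cv2.imwrite(f'pics/{c}3.png',im);P=cloud(c,d)
    for r in landmark_of(c,'bench_ring')[:2]:print(c,'ring',r,onz(c,r['location'],0).round(1))
    for r in landmark_of(c,'ball_center')[:2]:print(c,'ball',r,onz(c,r['location'],137.5).round(1))
    q=P[(P[:,0]>520)&(P[:,0]<660)&(P[:,1]>40)&(P[:,1]<180)&(abs(P[:,2]-20)<4)];print(len(q),q.mean(0).round(1),cv2.minAreaRect(q[:,:2].astype(np.float32)))
st();r=R.from_quat(sense()['ee_rot']).as_matrix();
print('pocket',np.array(sense()['tcp_pos'])+61*r[:,0]);plan(np.array([595,112,198])-61*r[:,0],55)
E
```

```text
time: 15.5
tcp_pos: [359.6, -77.3, 197.9]
ee_rot: [0.998, -0.066, 0.0, 0.0]
wrist_force: [-0.0, 0.3, -4.2]
opening: 10.0
grip_force: 30.0
time: 16.0
tcp_pos: [366.4, -31.9, 197.9]
ee_rot: [1.0, -0.003, 0.0, 0.0]
wrist_force: [0.7, 0.9, -2.6]
opening: 10.1
grip_force: 30.0
time: 16.5
tcp_pos: [367.5, 14.0, 197.9]
ee_rot: [0.998, 0.059, 0.0, 0.0]
wrist_force: [0.5, 0.1, -3.8]
opening: 9.7
grip_force: 30.0
time: 17.0
tcp_pos: [365.2, 42.9, 197.9]
ee_rot: [0.995, 0.099, 0.0, 0.0]
wrist_force: [-0.5, 1.4, -3.1]
opening: 9.9
grip_force: 30.0
top ring {'location': [337.1, 269.3], 'p': 0.84} [416.6 -88.5   0. ]
top ring {'location': [266.6, 202.6], 'p': 0.74} [598.7 110.4   0. ]
top ball {'location': [284.9, 262.3], 'p': 0.27} [425.3  48.2 137.5]
315 [594.5 113.3  19.8] ((595.7019653320312, 111.78713989257812), (94.87872314453125, 93.4739761352539), 46.65412902832031)
side ring {'location': [257.9, 305.2], 'p': 0.66} [594.4 111.1   0. ]
side ring {'location': [348.6, 251.8], 'p': 0.54} [420.2 -86.6   0. ]
side ball {'location': [345.8, 240.3], 'p': 0.62} [421.7  53.3 137.5]
663 [594.1 119.2  20.5] ((593.8803100585938, 116.30796813964844), (95.60043334960938, 94.63530731201172), 49.79697799682617)
17.3 [365.3  42.3 197.9] X [ 0.981  0.195 -0.   ] Y [ 0.195 -0.981  0.   ] Z [ 0. -0. -1.] F [-0.2  0.1 -2.7] 10.07462744080237 29.99947339296341
pocket [425.11725275  54.23442186 197.92185707]
shift cm [17.79 -2.35 -0.01] turn [ 0.    -0.     0.807] j6 1.46
```

```bash
python3 - <<'E'
import cv2,numpy as np
a=cv2.imread('pics/top3.png')[160:320,210:370];b=cv2.imread('pics/side3.png')[180:340,210:390]
cv2.imwrite('pics/c3.png',np.hstack([cv2.resize(a,(400,400),interpolation=2),cv2.resize(b,(400,400),interpolation=2)]))
E
```

```text
(no output)
```

View pics/c3.png

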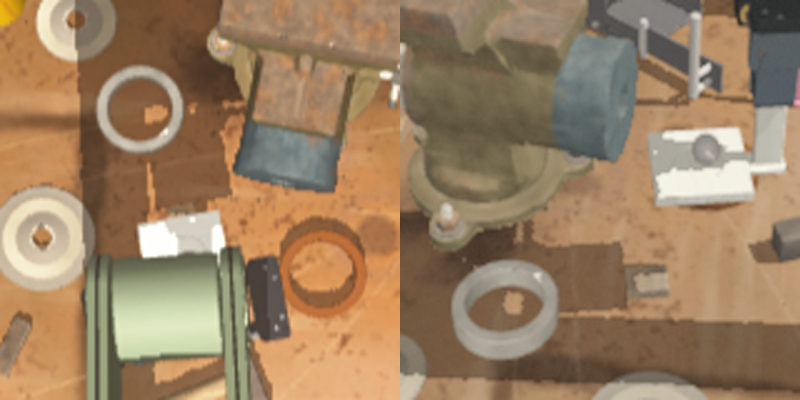

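Candidate rings in the top view: grey-bright at (266,204) and brown at (338,268). The grey one is the bench_ring, because brown is excluded. The ball is still in the pocket. Advancing.

```bash
python3 -m pendant '[{"wx":0,"wy":0,"wz":0,"x":0.15,"y":0,"z":0,"jaw":0},{"wx":0,"wy":0,"wz":0,"x":0.5,"y":-0.05,"z":0,"jaw":0},{"wx":0,"wy":0,"wz":0,"x":1.0,"y":-0.13,"z":0,"jaw":0},{"wx":0,"wy":0,"wz":0,"x":1.7,"y":-0.23,"z":0,"jaw":0},{"wx":0,"wy":0,"wz":0,"x":2.5,"y":-0.34,"z":0,"jaw":0}]' >/dev/null;python3 -m pendant '[{"wx":0,"wy":0,"wz":0,"x":0.9,"y":-0.12,"z":0,"jaw":0},{"wx":0,"wy":0,"wz":0,"x":1.8,"y":-0.25,"z":0,"jaw":0},{"wx":0,"wy":0,"wz":0,"x":2.7,"y":-0.37,"z":0,"jaw":0},{"wx":0,"wy":0,"wz":0,"x":3.6,"y":-0.5,"z":0,"jaw":0},{"wx":0,"wy":0,"wz":0,"x":4.5,"y":-0.62,"z":0,"jaw":0}]' >/dev/null;python3 -m pendant '[{"wx":0,"wy":0,"wz":0,"x":0.9,"y":-0.12,"z":0,"jaw":0},{"wx":0,"wy":0,"wz":0,"x":1.8,"y":-0.25,"z":0,"jaw":0},{"wx":0,"wy":0,"wz":0,"x":2.7,"y":-0.37,"z":0,"jaw":0},{"wx":0,"wy":0,"wz":0,"x":3.6,"y":-0.5,"z":0,"jaw":0},{"wx":0,"wy":0,"wz":0,"x":4.5,"y":-0.62,"z":0,"jaw":0}]' >/dev/null;python3 -m pendant '[{"wx":0,"wy":0,"wz":0,"x":0.9,"y":-0.12,"z":0,"jaw":0},{"wx":0,"wy":0,"wz":0,"x":1.8,"y":-0.25,"z":0,"jaw":0},{"wx":0,"wy":0,"wz":0,"x":2.6,"y":-0.37,"z":0,"jaw":0},{"wx":0,"wy":0,"wz":0,"x":3.3,"y":-0.45,"z":0,"jaw":0},{"wx":0,"wy":0,"wz":0,"x":3.9,"y":-0.53,"z":0,"jaw":0}]' >/dev/null;python3 -m pendant '[{"wx":0,"wy":0,"wz":0,"x":0.5,"y":-0.07,"z":0,"jaw":0},{"wx":0,"wy":0,"wz":0,"x":1.0,"y":-0.14,"z":0,"jaw":0},{"wx":0,"wy":0,"wz":0,"x":1.5,"y":-0.2,"z":0,"jaw":0},{"wx":0,"wy":0,"wz":0,"x":1.9,"y":-0.26,"z":0,"jaw":0},{"wx":0,"wy":0,"wz":0,"x":2.2,"y":-0.3,"z":0,"jaw":0}]'; python3 -m pendant '[{"wx":0,"wy":0,"wz":0,"x":0.1,"y":0,"z":0,"jaw":0},{"wx":0,"wy":0,"wz":0,"x":0.2,"y":-0.03,"z":0,"jaw":0},{"wx":0,"wy":0,"wz":0,"x":0.2,"y":-0.03,"z":0,"jaw":0},{"wx":0,"wy":0,"wz":0,"x":0.2,"y":-0.03,"z":0,"jaw":0},{"wx":0,"wy":0,"wz":0,"x":0.2,"y":-0.03,"z":0,"jaw":0}]'; python3 - <<'E'
from b import *
ims=[]
for c in('top','side'):
    im,d=read_camera(c);P=cloud(c,d)
    for t,z in(('ball_center',137.5),('tray_pocket',125),('tray',120),('bench_ring',0)):
        for r in landmark_of(c,t)[:2]:print(c,t,r,onz(c,r['location'],z).round(1))
    q=P[(P[:,0]>520)&(P[:,0]<660)&(P[:,1]>40)&(P[:,1]<180)&(P[:,2]>110)&(P[:,2]<133)];print(len(q),np.percentile(q[:,2],[1,10,50,90,99]).round(1))
    A=np.c_[q[:,:2],np.ones(len(q))];print('plane',np.linalg.lstsq(A,q[:,2],rcond=None)[0],cv2.minAreaRect(q[:,:2].astype(np.float32)))
    u,v=proj(c,[595,113,60]).astype(int);ims.append(cv2.resize(im[max(v-60,0):v+60,u-60:u+60],(390,390),interpolation=2))
st();r=R.from_quat(sense()['ee_rot']).as_matrix()
print('pocket FK',np.array(sense()['tcp_pos'])+61*r[:,0])
cv2.imwrite('pics/c4.png',np.hstack(ims))
E
```

```text
time: 19.8
tcp_pos: [533.5, 100.7, 197.9]
ee_rot: [0.995, 0.098, 0.0, 0.0]
wrist_force: [-0.1, -0.5, -2.8]
opening: 9.8
grip_force: 30.0
time: 20.3
tcp_pos: [535.0, 101.2, 198.0]
ee_rot: [0.995, 0.098, -0.0, 0.0]
wrist_force: [0.4, -0.3, -3.3]
opening: 9.5
grip_force: 30.0
top tray_pocket {'location': [387.0, 326.4], 'p': 0.83} [ 269.4 -211.5  125. ]
top tray {'location': [389.7, 328.7], 'p': 0.65} [ 263.6 -219.   120. ]
top bench_ring {'location': [338.7, 270.0], 'p': 0.92} [414.7 -92.9   0. ]
4 [120.4 121.2 124.  125.3 125.5]
plane [  -8.10750285   -0.1443222  4360.26921294] ((520.79541015625, 103.36199188232422), (7.818395614624023, 0.4774785339832306), 87.95318603515625)
side ball_center {'location': [255.6, 249.6], 'p': 0.48} [589.5 101.4 137.5]
side tray_pocket {'location': [251.8, 260.1], 'p': 0.82} [594.1 118.1 125. ]
side tray_pocket {'location': [414.7, 220.4], 'p': 0.82} [282.2 -49.7 125. ]
side tray {'location': [414.5, 223.9], 'p': 0.71} [282.3 -43.9 120. ]
side bench_ring {'location': [257.3, 304.4], 'p': 0.86} [596.1 108.9   0. ]
side bench_ring {'location': [352.0, 249.5], 'p': 0.72} [412.7 -96.4   0. ]
1409 [121.7 125.4 128.7 130.4 131.6]
plane [  0.01226993  -0.01583655 122.86659897] ((578.7159423828125, 109.6740951538086), (117.95870208740234, 89.11392974853516), 11.238422393798828)
20.8 [535.1 101.3 197.9] X [0.981 0.196 0.   ] Y [ 0.196 -0.981  0.   ] Z [ 0. -0. -1.] F [ 0.1  0.5 -3.5] 9.870146115097537 29.99951809644699
pocket FK [594.89760883 113.20951943 197.93133675]
```

View pics/c4.png

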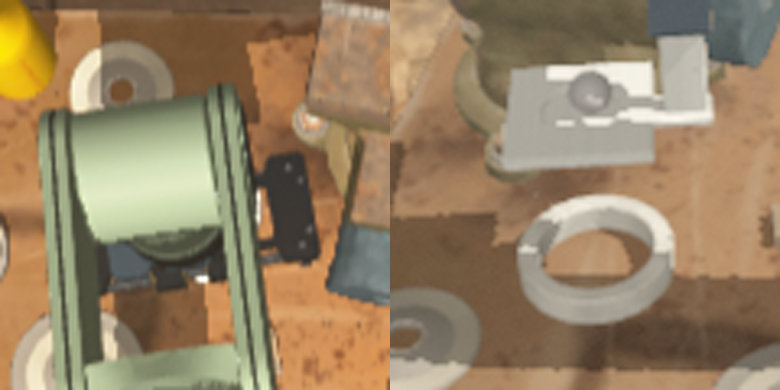

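The side view shows the tray level over the ring, at crop (590,110) above (595,258), with the ball in the pocket. The plate top is at about 128.7 mm, so the underside is at about 120 mm. The pocket is at (595,113) and the ring at about (595,114).

```bash
python3 -c "
from h import *
print(np.abs(sense()['joint_velocities']).max());print(hand_in())"
```

```text
0.0015852954250135092
the job is handed in; nothing more can be done
None
```

I handed the job in at about 21 s: the gate is open at about 1.6 rad and the arm is holding the tray still and level, ball in its pocket, about 1 mm off the ring's middle as measured, with the underside about 120 mm above the table.

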